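# Fit the closing spring on the candle mould

## Robot

A 7-joint arm with a two-finger parallel gripper is mounted at the origin on the work surface. World frame = base frame: x ahead of the robot, y to its left, z up, the work surface at z = 0. Lengths are in m, angles in rad, forces in N, time in s.
With the tool pointing down it reaches from about 0.425 to 0.875 m from the base axis. Payload 4.7 kg.
Tool frame: the origin (TCP) lies between the finger pads; the fingertips stand 14 mm ahead of it and the grasp point (between the pads) lies 5 mm behind it; z points along the fingers, y is the line along which they close (so a half turn about z gives the same grasp; the last joint's range is limited). The gripper opens to 87 mm and grips with 3 to 60 N. Pads are 19 mm wide; open, the fingers measure 117 mm over their backs; the gripper's body (75 mm by 190 mm) begins 51 mm behind the grasp point.
Start: joints at [-1.289, 0.321, -0.07, 1.45, 0.023, 1.371, -0.057], TCP at [0.172, 0.627, 0.237] pointing down, gripper open.
Joint ranges: [-2.86, 2.86], [-0.3, 2.09], [-1.38, 1.24], [0.06, 2.45], [-1.56, 4.7], [0.09, 2.05], [-2.69, 2.69]. Speed limits (rad/s): [2.57, 2.57, 3.14, 3.14, 3.14, 3.14, 3.14].

## Interface

Orientations are given as a rotation vector (axis times angle).
In Python, from bench import ctrl gives the robot as it stands.
- The arm moves only by the shell command python3 -m inch 'ROWS' [OPENING] [FORCE]. ROWS is JSON, a list of rows, each a list of 6 numbers: the shift along the world's x, y, z in mm, then the turn, a rotation vector about the world's x, y, z in degrees. In form: [[tx, ty, tz, rx, ry, rz], ...]. A call has 1 to 20 rows; each row is the pose to reach, as a shift and turn from the pose commanded when the call began; what a row does not reach only later rows make up. A row lasts 1/8 s, in which the tool goes at most 62.5 mm and 10.7 degrees, less where a joint would pass 70% of its speed; a pose out of reach is approached as far as the arm can. A call with a gripper value outside its range is refused whole. OPENING is the finger opening in mm, from 0 to 87, set as the call begins (- or left out, the last holds). The fingers move at their own pace and stop on an object; FORCE is the grip in N (left out, the last holds). Time passes only in rows, so rows that repeat a pose let the fingers close. It gives the time, the measured TCP pose, the force, the opening and the grip force at its end, in the units of the state.
- ctrl.get_state(): the state, without advancing time (a new reading comes with each control period).
- ctrl.get_image(name): name is "scene" or "side" or "wrist"; returns (picture, depth): 400x640x3 uint8, red, green, blue; 400x640 float32, m along the optical axis (not along the pixel's ray), 0 where there is no reading.
- ctrl.camera_params(name): a dict with "mtx" (3x3 intrinsics, pixels), "T" (4x4, takes a point from camera to world coordinates). Camera axes: x right, y down, z forward; pixel columns grow to the right and rows downward; lengths in m; the calibration is good to about 2 mm. A picture is of the moment at which its call begins: read the wrist's pose just before it. camera_params takes no time and is no camera call; for the wrist camera it gives the pose at the moment of the call.
- ctrl.close_job(): hands the job in; it is judged then, once.
The state is a dict: "time": time; "joint_positions": joint angles; "qd": joint speeds; "joint_torque": joint torques, N m; "position": TCP position; "tool_rot": TCP orientation; "ft_force": force on the tool from outside, world axes, zero at the start; "torque": the same for the moment, N m; "grip_width": opening from 0.0 (shut) to 1.0 (fully open); "grip_force": force on a finger pad.
Only numpy, scipy, OpenCV 4.12 (cv2) and the standard library are available. Lean on these libraries where they do the work, as an engineer would, in place of code of your own. Each camera call takes 0.05 s, during which the arm holds its last target. There are 200 camera calls.

## Task

Fit the tension spring across the two-part candle mould so that it pulls the mould shut: first put the spring's down-turned leg fully into the hole of the bracket on the fixed half, then stretch the spring and drop its ring over the headed post on the sliding half, and let go, both ends seated fully down. Feel for the hole gently, do not ram the spring against the mould or overstretch it, and leave the other things on the table where they are.

Things in the scene. Friction and masses are not known exactly. Their poses are not given: they have to be found in the camera images.
- mould: Two-part aluminium candle mould on a wooden base 220 x 130 mm, fixed to the table. Origin on the table under the parting plane; x runs from the fixed half (x -95 to 0 mm) to the sliding half (0 to 95 mm when shut), y across (110 mm wide), z up. Both halves are 40 mm high; on each stands a steel bracket, its flat top 68 mm above the table.
- slot_mid (a point): Middle of the fixed half's bracket (40 mm along x, 80 along y), on its top face. Its plain round hole, 10 mm wide, 28 deep, is at this x, but the bracket is bolted anywhere along a slot, so the hole lies up to 14 mm either side of here along y. That offset is NOT measured: find it by eye or feel. The bracket stays put when pressed. Axes as mould.
- post_top (a point): Centre of the top of the round post on the sliding half. It rises 10.5 mm from its bracket's flat top: neck 8 mm wide for the lower 7 mm, head 12 mm wide for the upper 3.5 mm. It lies 65 mm from the parting plane along x plus the opening. Its bracket spans x 25 to 81 mm (shut), 44 mm wide. Axes as mould.
- jaw (a joint): Opening of the sliding half along the mould's x, m: 0 shut, up to 0.010. Starts 3 to 7 mm open. About 2 N of friction; it slides with the post.
- rest: Fixed wooden block 110 x 60 mm, 60 mm high, on which the spring lies at the start, with two cheeks 9 mm high, 50 mm long, beside the coils. Origin centre of its underside, x along the spring.
- hook_lug (a point): Centre (half-way up) of the upright steel lug at the spring's hook end, 16 mm along the spring, 14 across, 32 high. x points along the spring to its ring, z up. A leg 8 mm wide with a round tip goes 26 mm straight down from the middle of its flat underside; at the start it hangs free past the rest's end. Coils 16 mm wide join the lugs. Spring 0.12 to 0.24 kg, two thirds in hook end and coils.
- leg_tip (a point): Lowest point of the smooth leg, 42 mm below hook_lug. When the leg is fully home the spring's underside lies on the bracket's top. The leg slides in the hole; it can ride up and stick there while the spring is pulled and lifted, and may have to be pushed down again.
- pull_lug (a point): Centre of the upright steel pull lug at the ring end of the spring, 10 mm along the spring, 14 mm across, 32 mm high (this point is half-way up). It is 83 mm from the hook lug when slack, and 21 mm from the ring's centre.
- ring (a point): Centre of the flat ring (eye) at the end of the spring: inside 20 mm, outside about 30 mm across, 5 mm thick, lying flat, its underside level with the lugs' undersides, this point 2.5 mm above that. It is 104 mm from the leg's axis when slack.
- spring_end (a joint): Stretch of the spring, m, 0 slack. About 2 N to start it, then 0.45 N more per mm: about 10 N in place. It needs up to 35 mm of stretch to pass over the post, and is ruined beyond 45 mm. The spring does not bend, but turns in the hole: swing it to point from hole to post before stretching it.
- dye_a: Bystander: small dropper bottle, 26 mm across, 62 mm high.
- dye_b: Bystander: small dropper bottle, 26 mm across, 62 mm high.
- tealight: Bystander: flat tin, 38 mm across, 16 mm high.
- mug_a: Bystander: mug, 84 mm across, 92 mm high.
- mug_b: Bystander: mug, 84 mm across, 92 mm high.
- bowl: Bystander: glass bowl, 104 mm across, 70 mm high.
- pot: Bystander: steel pot, 120 mm across, 65 mm high.
- spatula: Bystander: spatula lying on the table, 190 mm long.
Things that resemble listed ones, but are neither listed nor needed, are in the scene too. What is shaped like the part that bears hook_lug but blue is not meant.

How it is judged:
By the outcome, as a careful person would: the job done as asked, in the order asked, and still so for the second after the job is handed in, with the robot touching nothing.
It also fails if it takes over 72 s, if anything falls off the work surface, if the arm or the gripper's body presses on something with over 40 N, if the wrist force passes 120 N, or if a joint passes its speed limit or range.

## Working session

There is one attempt and no reset: what is moved stays moved. The work goes in short steps, Python scripts to look and compute and a shell command to move; the robot and the scene stay as the last step left them, time stands still between calls to the robot, and variables do not carry over. Pictures are saved under pics/ and viewed, at most 10 in all, crops included, and the job is handed in when it is done.

```bash
mkdir -p pics; ls; cat > h.py <<'E'
from bench import ctrl
import numpy as np, cv2
def ray(name,uv,z,P=None):
    P=P or ctrl.camera_params(name);K=np.array(P["mtx"]);T=np.array(P["T"])
    d=T[:3,:3]@np.linalg.inv(K)@np.array([uv[0],uv[1],1.]);o=T[:3,3]
    return o+d*(z-o[2])/d[2]
def pt(name,uv,dep,P=None):
    P=P or ctrl.camera_params(name);K=np.array(P["mtx"]);T=np.array(P["T"])
    d=dep[int(uv[1]),int(uv[0])]
    return T[:3,:3]@(np.linalg.inv(K)@np.array([uv[0],uv[1],1.])*d)+T[:3,3]
def proj(name,p,P=None):
    P=P or ctrl.camera_params(name);K=np.array(P["mtx"]);T=np.array(P["T"])
    c=K@(T[:3,:3].T@(np.array(p)-T[:3,3]));return c[:2]/c[2]
def save(n,im): cv2.imwrite(n,im[:,:,::-1])
E
python3 - <<'E'
from h import *
ims=[]
for n in("scene","side","wrist"):
    P=ctrl.camera_params(n)
    im,d=ctrl.get_image(n);np.savez("pics/"+n+"0.npz",im=im,d=d,mtx=P["mtx"],T=P["T"]);save(f"pics/{n}0.png",im)
    print(n,np.round(P["mtx"],1).tolist(),np.round(P["T"],3).tolist())
s=ctrl.get_state();print(s["time"],s["position"],s["tool_rot"],s["ft_force"])
E
```

```text
pics
scene [[495.9, 0.0, 315.7], [0.0, 495.9, 200.8], [0.0, 0.0, 1.0]] [[0.331, 0.725, -0.604, 1.334], [0.944, -0.248, 0.219, -0.246], [0.009, -0.642, -0.766, 1.045], [0.0, 0.0, 0.0, 1.0]]
side [[414.5, 0.0, 313.2], [0.0, 414.5, 196.7], [0.0, 0.0, 1.0]] [[0.858, -0.348, 0.377, 0.176], [-0.514, -0.577, 0.635, -0.631], [-0.003, -0.738, -0.674, 0.795], [0.0, 0.0, 0.0, 1.0]]
wrist [[318.0, 0.0, 323.6], [0.0, 318.0, 201.9], [0.0, 0.0, 1.0]] [[0.265, 0.923, 0.278, 0.096], [0.964, -0.253, -0.078, 0.647], [-0.002, 0.289, -0.957, 0.383], [0.0, 0.0, 0.0, 1.0]]
0.15 [0.17194059 0.62643488 0.2357266 ] [-4.19382869e-01 -3.11333915e+00  2.25028403e-03] [-0.33761046 -0.23792899 -1.07629231]
```

View pics/scene0.png

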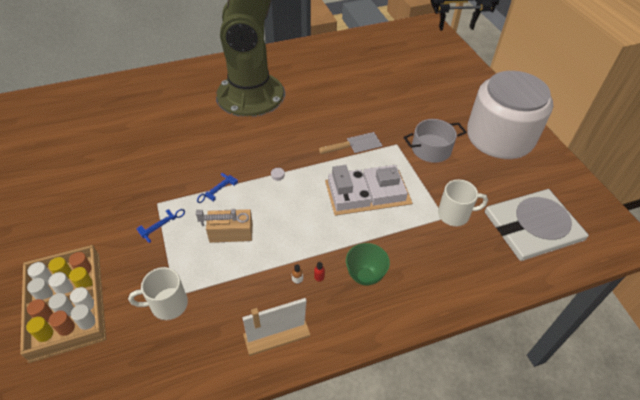

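View pics/side0.png

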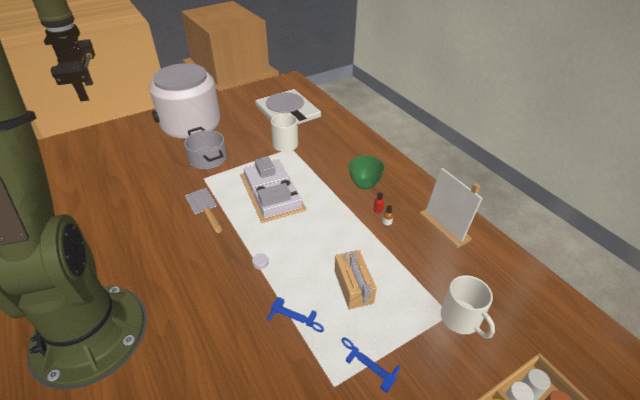

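The scene view shows the mould at about (370,188), a grey spring on its wooden rest at (228,222), and two blue look-alikes at (160,225) and (217,188). In the side view the rest is at (355,278) and the mould at (272,187). Candidates for the hook lug are the grey spring at (200,215) and the blue lugs at (145,232) and (232,180). I choose the grey one on the rest, and check it in a close crop.

```bash
python3 - <<'E'
from h import *
a=np.load("pics/scene0.npz");b=np.load("pics/side0.npz")
c=lambda im,x,y:cv2.resize(im[y:y+60,x:x+80],(400,300),interpolation=cv2.INTER_CUBIC)
m=np.vstack([np.hstack([c(a["im"],188,190),c(a["im"],326,152)]),np.hstack([c(b["im"],315,247),c(b["im"],235,150)])])
save("pics/crop1.png",m)
E
```

```text
(no output)
```

View pics/crop1.png

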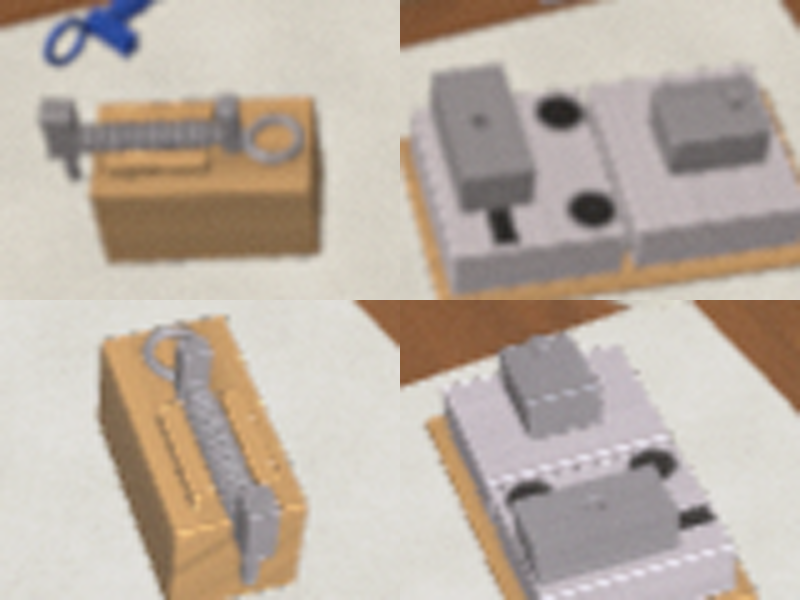

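The crop confirms the choice: the grey spring, with its hook lug at scene (199.5,211), pull lug at (233.5,210) and ring at (242.6,217.6). The fixed bracket's hole is at scene (342,176) and side (275,191), and the post is at scene (393.6,171.6).

```bash
python3 - <<'E'
from h import *
f=lambda n,u,v,z,l:print(l,n,np.round(ray(n,(u,v),z)*1000,1))
f("scene",199.4,211,.092,"hooktop");f("side",315+257/5,247+190/5,.092,"hooktop")
f("scene",233.7,210,.092,"pulltop");f("side",315+197/5,247+52/5,.092,"pulltop")
f("scene",242.6,217.6,.0625,"ring");f("side",315+172/5,247+54/5,.0625,"ring")
f("scene",342,176,.068,"hole");f("side",275,191,.068,"hole")
f("scene",393.6,171.6,.0785,"post");f("side",235+137/5,150+50/5,.0785,"post")
# fixed bracket top corners, scene
for u,v in((432,72),(500,65),(535,200),(463,210)): f("scene",326+(u-400)/5,152+v/5,.068,"brk")
for n in("scene","side"):
    a=np.load(f"pics/{n}0.npz");T=a["T"];K=a["mtx"]
    v,u=np.mgrid[0:400,0:640];d=a["d"]
    w=np.stack([(u-K[0,2])/K[0,0]*d,(v-K[1,2])/K[1,1]*d,d],-1)@T[:3,:3].T+T[:3,3]
    for l,zl,zh,sat in(("top68",.064,.0715,0),("rest60",.056,.064,0)):
        m=(w[...,2]>zl)&(w[...,2]<zh)&(d>0)&(w[...,0]>.35)&(w[...,0]<.95)&(abs(w[...,1])<.5)
        k,lab,st,ce=cv2.connectedComponentsWithStats(m.astype(np.uint8))
        for i in range(1,k):
            if st[i,4]>40:
                p=w[lab==i];r=cv2.minAreaRect((p[:,:2]*1000).astype(np.float32));print(n,l,ce[i].round(),st[i,4],np.round(r[0]),np.round(r[1]),round(r[2],1),p[:,2].mean().round(4))
E
```

```text
hooktop scene [ 521.5 -254.8   92. ]
hooktop side [ 525.6 -254.4   92. ]
pulltop scene [ 545.7 -174.5   92. ]
pulltop side [ 546.1 -182.8   92. ]
ring scene [ 552.5 -156.8   62.5]
ring side [ 551.3 -159.1   62.5]
hole scene [505.2 128.9  68. ]
hole side [508.3 124.7  68. ]
post scene [543.8 261.7  78.5]
post side [533.2 250.7  78.5]
brk scene [463.4 117.1  68. ]
brk scene [470.5 154.2  68. ]
brk scene [567.6 135.5  68. ]
brk scene [561.8  97.4  68. ]
scene top68 [427. 121.] 43 [381. 449.] [27. 94.] 1.7 0.0663
scene top68 [342. 176.] 321 [504. 129.] [41. 85.] 81.8 0.0683
scene top68 [387. 174.] 227 [536. 250.] [57. 47.] 80.0 0.0684
scene top68 [462. 190.] 62 [654. 407.] [73. 29.] 44.7 0.0676
scene top68 [456. 208.] 49 [699. 366.] [65. 18.] 47.9 0.0679
scene top68 [220. 212.] 55 [ 522. -207.] [50. 12.] 74.2 0.0691
scene top68 [227. 219.] 166 [ 550. -191.] [97. 29.] 85.4 0.0677
scene top68 [365. 259.] 235 [776.  84.] [ 99. 102.] 68.7 0.0684
scene top68 [154. 279.] 66 [ 669. -391.] [19. 64.] 33.3 0.0682
scene top68 [170. 300.] 62 [ 725. -365.] [21. 70.] 17.4 0.0675
scene rest60 [419. 142
[... 907 characters left out ...]
28.0 0.0679
side top68 [462. 310.] 88 [ 668. -384.] [27. 77.] 17.7 0.0675
side rest60 [285. 134.] 60 [664. 364.] [36. 80.] 63.0 0.0599
side rest60 [209. 152.] 147 [417. 396.] [ 81. 115.] 76.0 0.0595
side rest60 [367. 161.] 95 [792. 105.] [54. 91.] 53.2 0.0602
side rest60 [266. 170.] 42 [529. 224.] [18. 46.] 57.2 0.0602
side rest60 [365. 178.] 59 [754.  58.] [27. 87.] 47.4 0.0598
side rest60 [276. 197.] 73 [500. 111.] [26. 82.] 65.3 0.0598
side rest60 [450. 212.] 121 [ 855. -162.] [  7. 130.] 0.9 0.0598
side rest60 [353. 270.] 580 [ 543. -193.] [111.  61.] 73.9 0.0593
side rest60 [472. 290.] 106 [ 719. -364.] [29. 74.] 27.1 0.0604
side rest60 [463. 314.] 93 [ 670. -391.] [25. 74.] 31.0 0.0601
```

```bash
python3 - <<'E'
from h import *
for n in("scene","side"):
    a=np.load(f"pics/{n}0.npz");T=a["T"];K=a["mtx"]
    v,u=np.mgrid[0:400,0:640];d=a["d"]
    w=np.stack([(u-K[0,2])/K[0,0]*d,(v-K[1,2])/K[1,1]*d,d],-1)@T[:3,:3].T+T[:3,3]
    w=w[(d>0)&(d<2.5)]
    print(n)
    for x in range(100,800,100):
        print(x,[int(1000*max(w[(abs(w[:,0]*1000-x)<50)&(abs(w[:,1]*1000-y)<50)][:,2],default=-1)) for y in range(-300,750,100)])
E
```

```text
scene
100 [7, 7, 285, 358, 356, 10, 8, 8, 305, 294, 8]
200 [7, 9, 7, 6, 7, 8, 7, 8, 336, 330, 330]
300 [7, 15, 8, 8, 23, 25, 9, 8, 7, 9, 8]
400 [32, 32, 19, 23, 14, 21, 9, 70, 69, 187, 189]
500 [95, 96, 70, 8, 74, 73, 80, 69, 69, 188, 188]
600 [63, 94, 67, 9, 46, 72, 73, 98, 7, 140, 165]
700 [96, 6, 65, 72, 74, 7, 94, 96, 73, 38, 30]
side
100 [-1000, 3, 286, 530, 566, 3, 4, 4, 335, 479, 3]
200 [3, 4, 3, 2, 3, 3, 3, 5, 335, 479, 334]
300 [3, 12, 3, 4, 21, 20, 6, 3, 4, 141, 153]
400 [30, 30, 16, 19, 12, 12, 6, 67, 67, 184, 184]
500 [93, 92, 68, 4, 70, 70, 79, 66, 67, 184, 185]
600 [59, 92, 65, 4, 43, 70, 69, 93, 3, 127, 155]
700 [93, 4, 63, 71, 71, 3, 93, 94, 32, 34, 27]
```

```bash
python3 -m inch '[[15,-45,0,0,0,-8],[40,-90,0,0,0,-16],[70,-135,0,0,0,-24],[100,-180,0,0,0,-32],[135,-225,0,0,0,-40],[170,-270,0,0,0,-48],[205,-310,-10,0,0,-56],[240,-345,-20,0,0,-64],[275,-380,-35,0,0,-72],[310,-410,-50,0,0,-80],[335,-425,-60,0,0,-88],[349,-436,-64,0,0,-91],[349,-436,-64,0,0,-91],[349,-436,-64,0,0,-91]]' 87
python3 - <<'E'
from h import *
P=ctrl.camera_params("wrist");im,d=ctrl.get_image("wrist");np.savez("pics/w1.npz",im=im,d=d,mtx=P["mtx"],T=P["T"]);save("pics/w1.png",im)
E
```

```text
time: 1.9
position: [0.5202, 0.1922, 0.1729]
tool_rot: [-2.511, -1.887, -0.0]
ft_force: [-0.4, -0.6, 0.3]
grip_width: 0.998
grip_force: 0.0
```

View pics/w1.png

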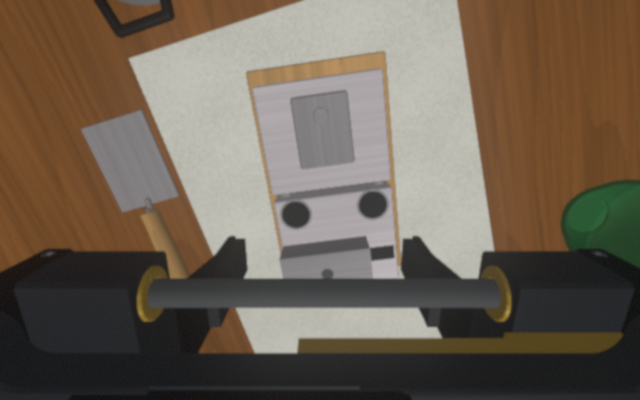

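The wrist view shows the hole at about (327,273), just above the gripper bar, the post head at (321,117), and the sliding bracket's top with corners (291,97), (347,91), (354,161) and (301,167).

```bash
python3 - <<'E'
from h import *
a=np.load("pics/w1.npz");P=dict(mtx=a["mtx"],T=a["T"]);im=a["im"];g=cv2.cvtColor(im,cv2.COLOR_RGB2GRAY)
r=lambda u,v,z:np.round(ray("wrist",(u,v),z,P)*1000,1)
c=g[264:280,318:340].astype(float);w=np.clip(np.median(c[:10])-c-20,0,None);w[13:]=0
v,u=np.mgrid[264:280,318:340];h=(float((u*w).sum()/w.sum()),float((v*w).sum()/w.sum()));print("holepx",h,r(*h,.068))
print("post",r(321,117,.0785),"depth",[pt("wrist",(321+i,117),a["d"],P).round(4).tolist() for i in(0,15)])
q=[(291,97),(347,91),(354,161),(301,167)]
for k in q: print(k,r(*k,.068))
print("parting/base edges",r(253,87,.04),r(383,69,.04),r(275,196,.04),r(391,183,.04))
print("fixed brk", r(281,258,.068),r(368,248,.068))
big=cv2.resize(im[70:290,240:400],None,fx=3.6,fy=2.7,interpolation=cv2.INTER_CUBIC)[:, :]
save("pics/w1c.png",cv2.resize(im[85:285,240:400],(480,600),interpolation=cv2.INTER_CUBIC))
E
```

```text
holepx (327.0013767783387, 273.1211564938045) [506.1 130.2  68. ]
post [538.8 260.8  78.5] depth [[0.5388, 0.2608, 0.0778], [0.5498, 0.2573, 0.0666]]
(291, 97) [521.  280.8  68. ]
(347, 91) [562.7 273.2  68. ]
(354, 161) [554.4 220.6  68. ]
(301, 167) [512.3 227.7  68. ]
parting/base edges [490.7 298.6  40. ] [597.6 282.1  40. ] [478.1 204.3  40. ] [582.8 186.7  40. ]
fixed brk [471.5 155.7  68. ] [547.  143.8  68. ]
```

View pics/w1c.png

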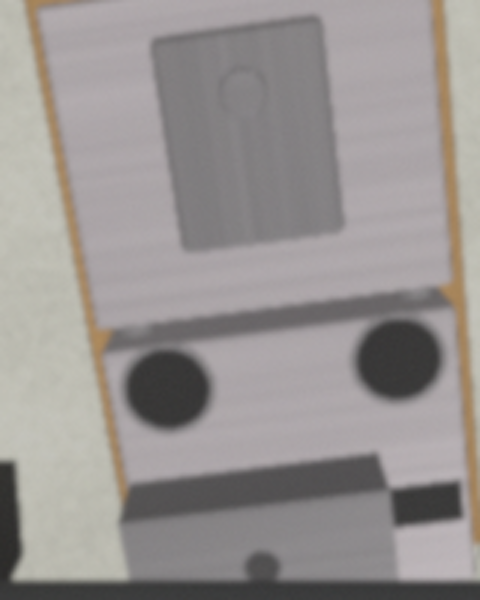

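The crop puts the hole at (506,129.5) and the post at (539,261.5) mm, 136 mm apart at 76°. That matches the sizes given: 32 mm of stretch from 104 mm slack. The next view is of the spring from above.

```bash
python3 -m inch '[[1,-50,0,0,0,0],[2,-100,0,0,0,0],[3,-150,0,0,0,0],[4,-200,0,0,0,0],[5,-250,0,0,0,0],[6,-300,0,0,0,0],[7,-350,0,0,0,0],[7,-400,0,0,0,0],[7,-435,0,0,0,0],[7,-435,0,0,0,0],[7,-435,0,0,0,0]]' 60
python3 - <<'E'
from h import *
P=ctrl.camera_params("wrist");im,d=ctrl.get_image("wrist");np.savez("pics/w2.npz",im=im,d=d,mtx=P["mtx"],T=P["T"]);save("pics/w2.png",cv2.resize(im[60:280,200:440],(654,600),interpolation=cv2.INTER_CUBIC))
E
```

```text
time: 3.32
position: [0.5285, -0.2423, 0.1726]
tool_rot: [-2.512, -1.886, -0.002]
ft_force: [0.0, -0.3, 0.4]
grip_width: 0.691
grip_force: 0.0
```

View pics/w2.png

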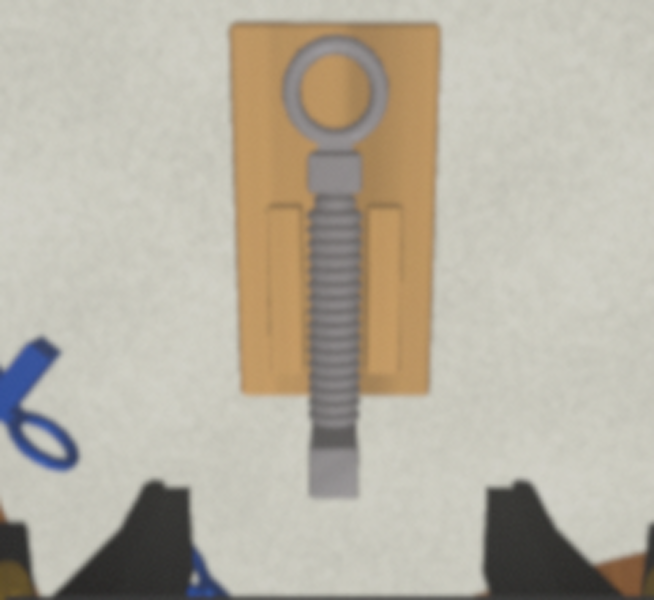

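The crop shows the grey spring with its hook lug top centred at (333,473), pull lug top at (334,173) and ring at (335,90). The spring is in line with the tool and the fingers are open to either side.

```bash
python3 - <<'E'
from h import *
a=np.load("pics/w2.npz");P=dict(mtx=a["mtx"],T=a["T"])
r=lambda u,v,z:ray("wrist",(200+u/2.725,60+v/2.725),z,P)*1000
h=r(333.5,473,.092);p=r(334.5,173,.092);g=r(335.5,91,.0625)
print(h,p,g,np.linalg.norm(p-h),np.linalg.norm((g-h)[:2]),np.degrees(np.arctan2(*(p-h)[1::-1])),np.degrees(np.arctan2(*(g-h)[1::-1])))
s=ctrl.get_state();R=cv2.Rodrigues(np.array(s["tool_rot"]))[0];print(R.round(3),s["position"],s["joint_positions"])
t=s["position"];print("offset along tool",R.T@(h/1000-t))
E
```

```text
[ 523.958943   -257.13273206   92.        ] [ 547.39315249 -177.78588308   92.        ] [ 553.48824018 -157.6599548    62.5       ] 82.7350265424941 103.76325364423717 73.54608047751972 73.46605333010713
[[ 0.278  0.961  0.   ]
 [ 0.961 -0.278  0.001]
 [ 0.002 -0.    -1.   ]] [ 0.5286637  -0.24181434  0.17258448] [-0.25241173  0.25942467  0.74441546  1.73424736 -0.1876712   1.22067413
  0.25823041]
offset along tool [-0.01614416 -0.00025164  0.08056022]
```

```bash
python3 -m inch '[[-4.5,-15.3,-30,0,0,0],[-4.5,-15.3,-60,0,0,0],[-4.5,-15.3,-85,0,0,0],[-4.5,-15.3,-94.5,0,0,0],[-4.5,-15.3,-94.5,0,0,0],[-4.5,-15.3,-94.5,0,0,0]]' 50
python3 -m inch '[[0,0,0,0,0,0],[0,0,0,0,0,0],[0,0,0,0,0,0],[0,0,0,0,0,0],[0,0,0,0,0,0]]' 5 50
```

```text
time: 4.12
position: [0.5244, -0.2594, 0.0792]
tool_rot: [2.513, 1.883, 0.002]
ft_force: [0.2, 0.0, 0.3]
grip_width: 0.575
grip_force: 0.0
time: 4.75
position: [0.5233, -0.2595, 0.0781]
tool_rot: [-2.515, -1.883, 0.0]
ft_force: [-1.0, 1.3, 0.3]
grip_width: 0.157
grip_force: 50.0
```

```bash
python3 -m inch '[[0,0,10,0,0,0],[0,0,30,0,0,0],[0,0,55,0,0,0],[0,20,75,0,0,0],[0,60,75,0,0,0],[-3,100,75,0,0,0.5],[-5,140,75,0,0,1],[-7,180,75,0,0,1],[-9,220,75,0,0,1.5],[-12,260,75,0,0,2],[-14,300,75,0,0,2.6],[-16,335,75,0,0,2.6],[-17,365,75,0,0,2.6],[-17.8,380,75,0,0,2.6],[-17.8,387,75,0,0,2.6],[-17.8,387,70,0,0,2.6],[-17.8,387,60,0,0,2.6],[-17.8,387,60,0,0,2.6]]'
python3 - <<'E'
from h import *
out=[]
for n,x,y in(("side",235,140),("scene",300,130)):
    P=ctrl.camera_params(n);im,d=ctrl.get_image(n);np.savez(f"pics/{n}1.npz",im=im,d=d,mtx=P["mtx"],T=P["T"])
    out.append(cv2.resize(im[y:y+110,x:x+110],(400,400),interpolation=cv2.INTER_CUBIC))
save("pics/c3.png",np.hstack(out));s=ctrl.get_state();print(s["position"],s["tool_rot"],s["ft_force"],s["torque"])
E
```

```text
time: 7.0
position: [0.5049, 0.1262, 0.1367]
tool_rot: [-2.473, -1.937, 0.004]
ft_force: [0.0, 0.8, -1.3]
grip_width: 0.159
grip_force: 50.0
[0.5056158  0.12680857 0.1377125 ] [ 2.47231561e+00  1.93824640e+00 -1.27547003e-03] [ 0.35594072  1.26212047 -2.02547928] [-0.20373913  0.05473628 -0.02421015]
```

View pics/c3.png

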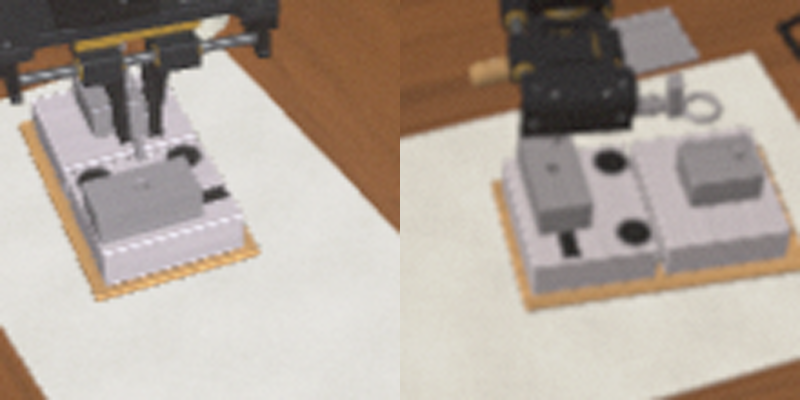

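The left (side) crop shows the leg tip at (139,158) above the hole at (145,185). The right (scene) crop shows the ring level ahead of the hand at (702,107), with the hole at (553,168).

```bash
python3 - <<'E'
from h import *
k=.275
for z in(.0937,.096):print("tip",ray("side",(235+139*k,140+157*k),z)*1000)
print("hole",ray("side",(235+145*k,140+185*k),.068)*1000,ray("scene",(300+153*k,130+168*k),.068)*1000)
print("ring scene",ray("scene",(300+302*k,130+107*k),.122)*1000)
s=ctrl.get_state();R=cv2.Rodrigues(np.array(s["tool_rot"]))[0];print(R.round(3).tolist(),s["position"])
E
```

```text
tip [506.58284325 127.75148786  93.7       ]
tip [505.49966651 125.26414035  96.        ]
hole [508.24942221 125.27685225  68.        ] [505.93500317 128.86103746  68.        ]
ring scene [530.66541341 231.34935201 122.        ]
[[0.239, 0.971, -0.001], [0.971, -0.239, -0.001], [-0.001, -0.0, -1.0]] [0.5056158  0.12680857 0.1377125 ]
```

```bash
python3 -m inch '[[0,0.3,-10,0,0,0],[0,0.3,-18,0,0,0],[0,0.3,-23,0,0,0],[0,0.3,-24,0,0,0]]'
python3 -m inch '[[0,0,-1,0,0,0],[0,0,-2,0,0,0],[0,0,-3,0,0,0],[0,0,-4,0,0,0]]'
```

```text
time: 7.6
position: [0.5054, 0.1277, 0.1135]
tool_rot: [-2.471, -1.94, 0.002]
ft_force: [-0.3, 0.5, -1.7]
grip_width: 0.153
grip_force: 50.0
time: 8.1
position: [0.5058, 0.1279, 0.1101]
tool_rot: [2.471, 1.94, 0.0]
ft_force: [-0.7, -0.6, -2.5]
grip_width: 0.155
grip_force: 50.0
```

```bash
python3 -m inch '[[0,0,-1,0,0,0],[0,0,-2,0,0,0],[0,0,-3,0,0,0]]'
python3 -m inch '[[0,0,-1,0,0,0],[0,0,-2,0,0,0],[0,0,-3,0,0,0]]'
```

```text
time: 8.48
position: [0.5056, 0.1278, 0.107]
tool_rot: [-2.471, -1.94, 0.0]
ft_force: [-0.0, 0.1, -1.8]
grip_width: 0.157
grip_force: 50.0
time: 8.85
position: [0.5056, 0.1278, 0.104]
tool_rot: [2.471, 1.94, -0.0]
ft_force: [-1.1, 0.5, -0.7]
grip_width: 0.156
grip_force: 50.0
```

```bash
python3 -m inch '[[0,0,-2,0,0,0],[0,0,-4,0,0,0],[0,0,-6,0,0,0],[0,0,-8,0,0,0]]'
python3 -m inch '[[0,0,-2,0,0,0],[0,0,-4,0,0,0],[0,0,-6,0,0,0],[0,0,-8,0,0,0]]'
```

```text
time: 9.35
position: [0.5056, 0.1278, 0.0959]
tool_rot: [-2.471, -1.94, 0.0]
ft_force: [-0.9, 0.5, -1.7]
grip_width: 0.161
grip_force: 50.0
time: 9.85
position: [0.5056, 0.1278, 0.0879]
tool_rot: [2.471, 1.94, -0.0]
ft_force: [-1.8, -0.4, -1.4]
grip_width: 0.158
grip_force: 50.0
```

```bash
python3 -m inch '[[0,0,-1,0,0,0],[0,0,-2,0,0,0],[0,0,-2.5,0,0,0]]'
```

```text
time: 10.22
position: [0.5056, 0.1278, 0.086]
tool_rot: [-2.471, -1.939, 0.001]
ft_force: [-4.8, -1.3, 4.6]
grip_width: 0.156
grip_force: 50.0
```

The leg is seated: about 6 N of upward contact at the expected height. Now I release and move to the pull lug.

```bash
python3 -m inch '[[0,0,0.5,0,0,0],[0,0,0.5,0,0,0],[0,0,0.5,0,0,0],[0,0,0.5,0,0,0],[0,0,20,0,0,0],[0,0,45,0,0,0],[5,25,60,0,0,0],[12,55,60,0,0,0],[18,75,60,0,0,0],[20.5,83,60,0,0,0],[20.5,83,60,0,0,0]]' 45
python3 - <<'E'
from h import *
P=ctrl.camera_params("wrist");im,d=ctrl.get_image("wrist");np.savez("pics/w4.npz",im=im,d=d,mtx=P["mtx"],T=P["T"]);save("pics/w4.png",cv2.resize(im[40:280,200:440],(600,600),interpolation=cv2.INTER_CUBIC))
E
```

```text
time: 11.6
position: [0.5261, 0.2105, 0.1451]
tool_rot: [2.471, 1.94, -0.002]
ft_force: [-0.1, -0.0, 0.6]
grip_width: 0.518
grip_force: 0.0
```

View pics/w4.png

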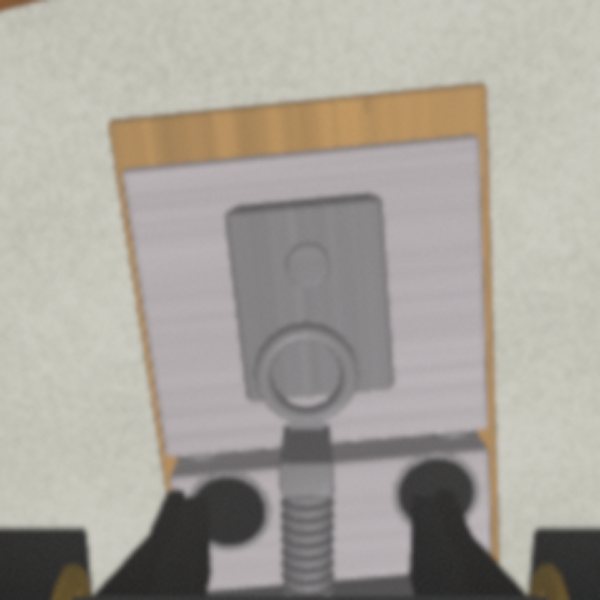

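The crop shows the spring in line with the post: post at (307,266), ring at (307,373), pull lug top at (307,481), all in one column.

```bash
python3 - <<'E'
from h import *
a=np.load("pics/w4.npz");P=dict(mtx=a["mtx"],T=a["T"])
r=lambda u,v,z:ray("wrist",(200+u/2.5,40+v/2.5),z,P)*1000
p=r(307.5,266,.0785);g=r(307,373,.0705);l=r(307.5,481,.1);print(p,g,l,"post-ring",p-g,np.linalg.norm((p-g)[:2]),"ring-lug",np.linalg.norm((g-l)[:2]))
h=np.array([506.2,130.2]);print("angles",[np.degrees(np.arctan2(*(q[:2]-h)[::-1])) for q in(p,g,l)],np.linalg.norm(p[:2]-h))
print(pt("wrist",(200+307/2.5,40+481/2.5),a["d"],P))
E
```

```text
[538.92252419 261.66280578  78.5       ] [531.24358597 230.99912522  70.5       ] [526.33383793 210.14380779 100.        ] post-ring [ 7.67893822 30.66368057  8.        ] 31.610558329725517 ring-lug 21.42544960908898
angles [np.float64(76.02250221928959), np.float64(76.0473482102799), np.float64(75.86404475433635)] 135.47410414437746
[0.52616594 0.21001084 0.09958802]
```

```bash
python3 -m inch '[[0.6,1.9,-25,0,0,0],[0.6,1.9,-45,0,0,0],[0.6,1.9,-55,0,0,0],[0.6,1.9,-55,0,0,0]]' 45
python3 -m inch '[[0,0,0,0,0,0],[0,0,0,0,0,0],[0,0,0,0,0,0],[0,0,0,0,0,0],[0,0,0,0,0,0]]' 5 60
python3 -m inch '[[0,0,3,0,0,0],[0,0,6,0,0,0],[0,0,9,0,0,0],[0,0,12,0,0,0],[0,0,14,0,0,0],[0,0,14,0,0,0]]'
```

```text
time: 12.15
position: [0.5265, 0.2118, 0.0901]
tool_rot: [2.472, 1.938, -0.002]
ft_force: [0.3, -0.6, -0.3]
grip_width: 0.516
grip_force: 0.0
time: 12.78
position: [0.5268, 0.2129, 0.0908]
tool_rot: [-2.471, -1.94, -0.0]
ft_force: [-0.2, 0.0, 2.0]
grip_width: 0.153
grip_force: 60.0
time: 13.52
position: [0.5268, 0.2127, 0.1047]
tool_rot: [2.471, 1.94, 0.0]
ft_force: [0.2, -0.9, -1.9]
grip_width: 0.152
grip_force: 60.0
```

```bash
python3 -m inch '[[1,4,0,0,0,0],[2,8,0,0,0,0],[3,12,0,0,0,0],[4,16,0,0,0,0],[4,16,0,0,0,0]]'
python3 -m inch '[[1,4,0,0,0,0],[2,8,0,0,0,0],[3,12,0,0,0,0],[3.7,14.8,0,0,0,0],[3.7,14.8,0,0,0,0],[3.7,14.8,0,0,0,0]]'
python3 - <<'E'
from h import *
P=ctrl.camera_params("wrist");im,d=ctrl.get_image("wrist");np.savez("pics/w5.npz",im=im,d=d,mtx=P["mtx"],T=P["T"]);out=[cv2.resize(im[60:220,240:400],(400,400),interpolation=cv2.INTER_CUBIC)]
im,d=ctrl.get_image("scene");out.append(cv2.resize(im[130:210,330:410],(400,400),interpolation=cv2.INTER_CUBIC))
save("pics/w5.png",np.hstack(out))
E
```

```text
time: 14.15
position: [0.53, 0.2262, 0.1034]
tool_rot: [2.47, 1.937, -0.008]
ft_force: [-2.0, -7.7, -2.5]
grip_width: 0.155
grip_force: 60.0
time: 14.9
position: [0.533, 0.2373, 0.1025]
tool_rot: [2.471, 1.934, -0.016]
ft_force: [-3.6, -11.9, -3.5]
grip_width: 0.153
grip_force: 60.0
```

View pics/w5.png

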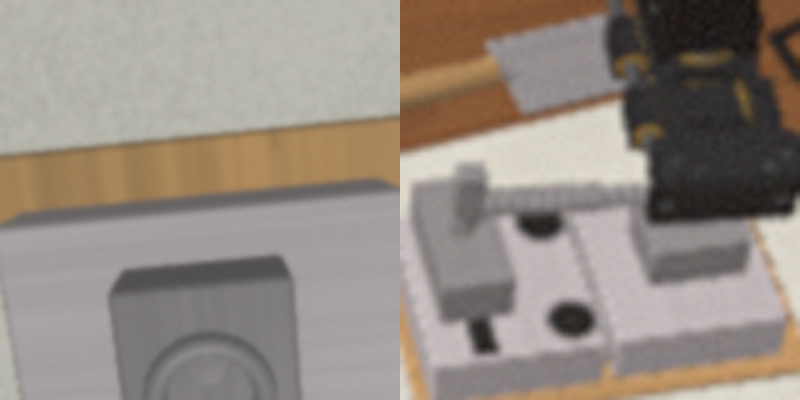

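The left crop shows the ring arriving over the post at (212,375). The right crop shows the hook lug raised but still engaged at (470,205). The arm yields about 6 mm to the pull, so I command more and raise it slightly.

```bash
python3 -m inch '[[0,0,3,0,0,0],[0.8,3,3,0,0,0],[1.5,6,3,0,0,0],[1.8,7.5,3,0,0,0],[1.8,7.5,3,0,0,0],[1.8,7.5,3,0,0,0]]'
python3 - <<'E'
from h import *
P=ctrl.camera_params("wrist");im,d=ctrl.get_image("wrist");np.savez("pics/w6.npz",im=im,d=d,mtx=P["mtx"],T=P["T"]);save("pics/w6.png",cv2.resize(im[120:280,240:400],(600,600),interpolation=cv2.INTER_CUBIC))
s=ctrl.get_state();R=cv2.Rodrigues(np.array(s["tool_rot"]))[0];print(R.round(3).tolist(),s["position"],s["ft_force"])
for z in(.07,.0785):print(proj("wrist",(.5389,.2617,z),P))
E
```

```text
time: 15.75
position: [0.534, 0.243, 0.1043]
tool_rot: [2.471, 1.932, -0.022]
ft_force: [-4.6, -15.1, -5.9]
grip_width: 0.154
grip_force: 60.0
[[0.241, 0.97, -0.008], [0.97, -0.241, -0.012], [-0.014, -0.005, -1.0]] [0.53405539 0.24301869 0.10432558] [ -3.22339155 -15.15461798  -6.05679666]
[323.06024892 208.49650486]
[322.96963333 213.24620719]
```

View pics/w6.png

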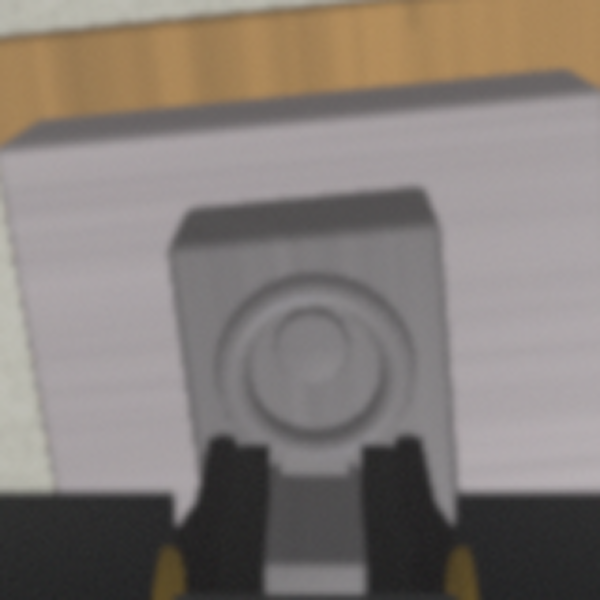

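The view shows the ring's opening at about (315,365) around the post head at (312,343), with the head inside the opening. I compute the offset next.

```bash
python3 - <<'E'
from h import *
a=np.load("pics/w6.npz");P=dict(mtx=a["mtx"],T=a["T"])
r=lambda u,v,z:ray("wrist",(240+u/3.75,120+v/3.75),z,P)*1000
print(r(312,343,.0785),r(315,362,.083),"outer",r(315,360,.083))
g=a["d"][200:235,300:350];print([pt("wrist",(240+u/3.75,120+v/3.75),a["d"],P).round(4).tolist() for u,v in((232,365),(315,285),(398,365),(315,433))])
E
```

```text
[539.29081155 262.72000025  78.5       ] [539.40365556 261.20721094  83.        ] outer [539.48054594 261.51669138  83.        ]
[[0.5275, 0.2644, 0.0849], [0.5425, 0.2735, 0.0851], [0.5514, 0.2586, 0.0854], [0.5368, 0.2507, 0.0847]]
```

```bash
python3 -m inch '[[0.2,0.7,-2,0,0,0],[0.2,0.7,-4,0,0,0],[0.2,0.7,-6,0,0,0],[0.2,0.7,-6,0,0,0]]'
python3 -m inch '[[0,0,-2,0,0,0],[0,0,-4,0,0,0],[0,0,-6,0,0,0],[0,0,-7,0,0,0],[0,0,-7,0,0,0]]'
```

```text
time: 16.3
position: [0.5349, 0.2439, 0.0995]
tool_rot: [2.471, 1.932, -0.02]
ft_force: [-3.4, -14.7, 0.9]
grip_width: 0.156
grip_force: 60.0
time: 16.92
position: [0.5354, 0.2444, 0.0938]
tool_rot: [2.471, 1.932, -0.017]
ft_force: [-5.7, -14.3, 4.6]
grip_width: 0.156
grip_force: 60.0
```

```bash
python3 -m inch '[[0,0,-1,0,0,0],[0,0,-2,0,0,0],[0,0,-3,0,0,0],[0,0,-3,0,0,0]]'
```

```text
time: 17.42
position: [0.5357, 0.2456, 0.0934]
tool_rot: [2.471, 1.934, -0.014]
ft_force: [-10.1, -15.0, 17.6]
grip_width: 0.152
grip_force: 60.0
```

```bash
python3 -m inch '[[-0.7,-3,1,0,0,0],[-1.5,-6,1,0,0,0],[-2.2,-9,1,0,0,0],[-2.9,-12,1,0,0,0],[-3.6,-15,1,0,0,0],[-3.6,-15,1,0,0,0]]'
```

```text
time: 18.18
position: [0.5333, 0.2342, 0.0934]
tool_rot: [2.471, 1.936, -0.004]
ft_force: [-3.1, -8.4, 5.7]
grip_width: 0.151
grip_force: 60.0
```

```bash
python3 -m inch '[[-0.5,-2,0,0,0,0],[-1,-4,0,0,0,0],[-1.4,-6,0,0,0,0],[-1.4,-6,0,0,0,0]]'
```

```text
time: 18.68
position: [0.5329, 0.2337, 0.0933]
tool_rot: [-2.469, -1.941, -0.009]
ft_force: [4.1, 3.7, -0.7]
grip_width: 0.155
grip_force: 60.0
```

```bash
python3 -m inch '[[0.7,1.5,0,0,0,0],[0.7,1.5,0,0,0,0],[0.7,1.5,0,0,0,0],[0.7,1.5,0,0,0,0],[0.7,1.5,20,0,0,0],[0.7,1.5,50,0,0,0],[-5,-25,65,0,0,0],[-13,-55,65,0,0,0],[-18,-75,65,0,0,0],[-18,-75,65,0,0,0]]' 45
python3 - <<'E'
from h import *
P=ctrl.camera_params("wrist");im,d=ctrl.get_image("wrist");np.savez("pics/w7.npz",im=im,d=d,mtx=P["mtx"],T=P["T"])
K=P["mtx"];T=P["T"];v,u=np.mgrid[0:400,0:640]
w=np.stack([(u-K[0,2])/K[0,0]*d,(v-K[1,2])/K[1,1]*d,d],-1)@T[:3,:3].T+T[:3,3]
e=np.array([.241,.9705]);h=np.array([.5062,.1302])
q=(w[...,:2]-h);s=q@e*1000;t=(q@np.array([-e[1],e[0]]))*1000;z=w[...,2]*1000
for a in range(-12,150,4):
    m=(abs(s-a)<2)&(abs(t)<3)&(d>0)&(z<130)
    if m.sum():print(a,z[m].max().round(1),np.median(z[m]).round(1))
E
```

```text
time: 19.92
position: [0.5134, 0.1543, 0.1575]
tool_rot: [-2.474, -1.936, -0.0]
ft_force: [0.5, 0.6, 0.7]
grip_width: 0.516
grip_force: 0.0
-4 111.5 110.6
0 112.1 110.7
4 111.4 110.2
8 111.6 109.9
12 110.8 100.6
16 94.1 92.2
20 93.6 92.1
24 93.1 91.8
28 92.8 91.7
32 92.9 91.0
36 92.3 90.5
40 92.4 90.4
44 91.6 90.1
48 91.5 89.6
52 91.5 89.2
56 90.8 89.2
60 90.3 89.0
64 90.0 88.7
68 89.9 88.3
72 89.9 87.9
76 87.7 85.9
80 87.4 85.4
84 87.3 85.1
88 86.3 84.7
92 86.1 84.2
96 86.4 83.8
100 103.9 101.2
104 104.1 102.4
108 103.7 101.9
112 100.4 74.3
116 75.0 67.6
120 68.9 67.5
124 79.7 68.1
128 79.6 78.0
132 79.5 78.0
136 79.6 73.2
140 72.7 67.7
144 68.7 67.3
```

The hook lug rides about 11 mm high (top at 111 instead of 100). I push it down with closed fingers.

```bash
python3 -m inch '[[-3,-11,0,0,0,0],[-6.7,-22.2,0,0,0,0],[-6.7,-22.2,-10,0,0,0],[-6.7,-22.2,-20,0,0,0],[-6.7,-22.2,-28,0,0,0],[-6.7,-22.2,-28,0,0,0]]' 0 20
python3 -m inch '[[0,0,-2,0,0,0],[0,0,-4,0,0,0],[0,0,-6,0,0,0],[0,0,-8,0,0,0]]'
```

```text
time: 20.72
position: [0.5061, 0.1336, 0.1285]
tool_rot: [-2.471, -1.94, 0.003]
ft_force: [1.0, -0.4, -1.2]
grip_width: 0.014
grip_force: 0.0
time: 21.22
position: [0.5075, 0.1326, 0.1225]
tool_rot: [2.471, 1.938, 0.001]
ft_force: [-0.5, -4.5, 6.3]
grip_width: -0.002
grip_force: 3.2
```

```bash
python3 -m inch '[[0,0,-2,0,0,0],[0,0,-4,0,0,0],[0,0,-6,0,0,0],[0,0,-6,0,0,0]]'
python3 -m inch '[[0,0,-1,0,0,0],[0,0,-2,0,0,0],[0,0,-3,0,0,0],[0,0,-3,0,0,0]]'
```

```text
time: 21.72
position: [0.5073, 0.1319, 0.1161]
tool_rot: [2.471, 1.937, -0.001]
ft_force: [-1.1, -2.9, 4.5]
grip_width: 0.004
grip_force: 2.1
time: 22.22
position: [0.5074, 0.1315, 0.1143]
tool_rot: [2.471, 1.937, -0.001]
ft_force: [-4.2, -5.2, 13.7]
grip_width: 0.005
grip_force: 6.9
```

```bash
python3 -m inch '[[0,0,10,0,0,0],[0,0,30,0,0,0],[4,15,45,0,0,0],[6,23,45,0,0,0],[6,23,45,0,0,0]]'
cat > prof.py <<'E'
from h import *
P=ctrl.camera_params("wrist");im,d=ctrl.get_image("wrist")
K=P["mtx"];T=P["T"];v,u=np.mgrid[0:400,0:640]
w=np.stack([(u-K[0,2])/K[0,0]*d,(v-K[1,2])/K[1,1]*d,d],-1)@T[:3,:3].T+T[:3,3]
e=np.array([.241,.9705]);h=np.array([.5062,.1302])
q=(w[...,:2]-h);s=q@e*1000;t=(q@np.array([-e[1],e[0]]))*1000;z=w[...,2]*1000
for a in list(range(-8,24,4))+list(range(92,148,2)):
    m=(abs(s-a)<1.5)&(abs(t)<3)&(d>0)&(z<130)
    if m.sum():print(a,z[m].max().round(1),np.median(z[m]).round(1),end=" | ")
for c in(-12.5,12.5):
    m=(abs(t-c)<1.5)&(s>112)&(s<134)&(d>0);i=np.argsort(s[m]);print("\nring side",c,z[m][i].round(1)[::6])
m=(z>35)&(z<43)&(s>40)&(s<110)&(abs(abs(t)-35)<12)
np.savez("pics/last.npz",im=im)
E
python3 prof.py
```

```text
time: 22.85
position: [0.5124, 0.1581, 0.1569]
tool_rot: [-2.469, -1.943, 0.001]
ft_force: [0.1, -0.7, 0.3]
grip_width: 0.005
grip_force: 0.0
12 83.4 82.2 | 16 83.8 82.5 | 20 83.8 82.6 | 92 82.4 80.7 | 94 82.7 81.2 | 96 82.4 80.6 | 98 100.6 98.9 | 100 100.8 99.6 | 102 100.8 99.5 | 104 100.8 99.4 | 106 100.9 99.4 | 108 100.9 98.2 | 110 74.0 72.7 | 112 74.1 72.6 | 114 73.8 70.5 | 116 70.8 67.7 | 118 68.7 67.6 | 120 69.2 67.6 | 122 69.2 67.7 | 124 79.1 68.2 | 126 79.1 77.7 | 128 79.8 77.8 | 130 79.9 77.9 | 132 79.3 77.9 | 134 79.3 77.8 | 136 78.5 73.1 | 138 73.3 71.9 | 140 68.7 67.5 | 142 68.8 67.4 | 144 68.9 67.6 | 146 68.2 66.8 | 
ring side -12.5 [68.  72.7 70.3 72.7 72.8 73.5 72.3 73.2 71.9 72.9 72.1 72.1 72.  67.7
 72.1 71.9 68.8 73.3 72.2 71.8 72.4 71.3 74.1 72.4 71.6]

ring side 12.5 [67.3 66.8 68.3 67.8 67.7 67.2 71.7 67.7 73.3 68.  72.9 69.9 72.7 69.8
 72.7 66.8 72.9 67.  72.3 67.8 68.  67.  68.9]
```

Ring, pull lug and coils are now level at seated heights. I withdraw upward and check the hook lug from the fixed cameras.

```bash
python3 -m inch '[[0,0,40,0,0,0],[0,-40,80,0,0,0],[0,-90,90,0,0,0],[0,-140,90,0,0,0],[0,-140,90,0,0,0]]'
python3 - <<'E'
from h import *
e=np.array([.241,.9705]);h=np.array([.5062,.1302]);out=[]
for n in("scene","side"):
    P=ctrl.camera_params(n);im,d=ctrl.get_image(n)
    K=P["mtx"];T=P["T"];v,u=np.mgrid[0:400,0:640]
    w=np.stack([(u-K[0,2])/K[0,0]*d,(v-K[1,2])/K[1,1]*d,d],-1)@T[:3,:3].T+T[:3,3]
    q=(w[...,:2]-h);s=q@e*1000;t=(q@np.array([-e[1],e[0]]))*1000;z=w[...,2]*1000
    for l,a,b in(("hook",-8,10),("pull",96,112)):
        m=(s>a)&(s<b)&(abs(t)<8)&(z>90)&(d>0);print(n,l,m.sum(),np.sort(z[m]).round(1)[-12:])
    m=(t>12)&(t<32)&(s>-10)&(s<10)&(z>60);print("bracket",np.median(z[m]))
    out.append(im)
s=ctrl.get_state();print(s["time"],s["position"])
E
```

```text
time: 23.52
position: [0.5124, 0.011, 0.2474]
tool_rot: [2.479, 1.928, -0.001]
ft_force: [-0.3, 1.1, -1.0]
grip_width: 0.006
grip_force: 0.0
scene hook 38 [100.9 100.9 101.1 101.2 101.2 101.2 101.4 102.4 102.7 102.9 103.  103.8]
scene pull 22 [ 98.3  99.1  99.2  99.8  99.9 100.5 101.3 101.8 101.8 102.7 103.2 103.5]
bracket 67.82152389989437
side hook 29 [ 99.5  99.7  99.9 100.  100.1 100.3 100.6 100.7 100.8 100.8 101.5 102. ]
side pull 20 [ 96.3  97.4  97.8  98.1  98.6  98.8  98.9  99.4  99.4 100.  100.5 101.6]
bracket 67.23597940370074
23.625 [0.51237915 0.01633141 0.24693193]
```

```bash
python3 -c "
from bench import ctrl
print(ctrl.close_job())"
```

```text
the job is handed in; nothing more can be done
None
```

The spring is fitted and the job handed in at 23.6 s: depth readings show the leg and the ring seated fully down, and the post moved about 5 mm towards the fixed half, so the mould looks shut. The leg rode up about 11 mm during the stretch and was pushed back down.

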